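Draw out the weight tray by its lip

ROBOT

A 7-joint arm with a two-finger parallel gripper is mounted at the origin on a cart in front of the work surface, level with it; the furniture and walls round the work are solid. World frame = base frame: x ahead of the robot, y to its left, z up, the work surface at z = 0. Lengths are in mm, angles in rad, forces in N, time in s.
With the tool pointing down it reaches from about 350 to 900 mm from the base axis. Payload 19.9 kg.
Tool frame: the origin (TCP) lies between the finger pads; the fingertips stand 14 mm ahead of it and the grasp point (between the pads) lies 5 mm behind it; z points along the fingers, y is the direction in which the jaws open and shut (so a half turn about z gives the same grasp; the last joint's range is limited). The gripper opens to 85 mm and grips with 20 to 120 N. Pads are 22 mm wide; open, the fingers measure 114 mm over their backs; the gripper's body (76 mm by 85 mm) begins 54 mm behind the grasp point. The pads swing forward as they close: fully open they stand 13 mm farther back than shut.
Start: joints at [-1.242, 0.417, -0.01, 1.614, 0.005, 1.111, -0.053], TCP at [225.881, 582.735, 245.26] pointing down, gripper open.
Joint ranges: [-2.81, 2.81], [-0.39, 2.02], [-1.27, 1.25], [0.06, 2.57], [-1.19, 4.33], [0.19, 2], [-2.82, 2.82]. Speed limits (rad/s): [1.89, 1.89, 2.39, 2.39, 3.01, 3.01, 3.01].

INTERFACE

Orientations are given as a rotation vector (axis times angle).
In Python, from rig import get_obs, grab_frame, close_job gives the robot as it stands.
- The arm moves only by the tool send_rows, never from a script. Its argument "moves" is a list of rows, each an object with "travel": the shift along the tool's x, y, z in m, a list of three; "delta_rot": the turn, a rotation vector about the tool's x, y, z in rad, a list of three; "gripper": the gripper's target within -1 to 1 (shut at 1, half-way at 0, fully open at -1). In form: [{"travel": [tx, ty, tz], "delta_rot": [rx, ry, rz], "gripper": gripper}, ...]. A call has 1 to 10 rows; each row shifts and turns the pose as measured when the row begins, along the tool's axes as they then stand; what a row does not reach is not made up. A row lasts 1/10 s, in which the tool goes at most 50 mm and 8.59 degrees, less where a joint would pass 70% of its speed; a pose out of reach is approached as far as the arm can. A call with a gripper value outside its range is refused whole. The fingers move at their own pace and stop on an object; "grip_force" is the grip in N (left out, the last holds). Time passes only in rows, so rows that do not move let the fingers close. It gives the time, the measured TCP pose, the force and the opening at its end, in the units of the state.
- get_obs(): the state, without advancing time (a new reading comes with each control period).
- grab_frame(name): name is "scene" or "side" or "wrist"; returns a dict with "img" (420x560x3 uint8, blue, green, red), "mtx" (3x3 intrinsics, pixels), "pose" (4x4, takes a point from camera to world coordinates). Camera axes: x right, y up, looking along -z (the intrinsics and any distortion apply to the point x, -y, -z); pixel columns grow to the right and rows downward; lengths in mm; the calibration is good to about 2 mm. A picture is of the moment at which its call begins. There is no depth.
- close_job(): hands the job in, once; it reports no verdict.
The state is a dict: "clock": time; "joint_positions": joint angles; "qd": joint speeds; "tau": joint torques, N m; "eef_pos": TCP position; "orientation": TCP orientation; "contact_force": force on the tool from outside, world axes, zero at the start; "moment": the same for the moment, N m; "gripper_width": finger opening in mm.
Only numpy, scipy, OpenCV 4.12 (cv2) and the standard library are available. Lean on these libraries where they do the work, as an engineer would, in place of code of your own. Each camera call takes 0.05 s, during which the arm holds its last target. There are 200 camera calls.

TASK

The brass weight on one of the two sliding steel trays is wanted at the balance, and only one tray may stand out at a time: first push the empty tray all the way home, then hook a fingertip behind the upright front lip of the tray that carries the brass weight and draw it out to its stop. Work with the fingertips only: do not pinch a lip, and do not touch or lift the weight, which must stay standing in its tray. Leave both trays so and disturb nothing else.

Things in the scene. Friction and masses are not known exactly. Their poses are not given: they have to be found in the camera images.
- tray_a (a joint): Slide of the tray that carries the brass weight; starts 0 to 10 mm out. Metres drawn out towards the robot: 0 = fully home (stop), 0.100 = fully out (stop). Rubbing friction about 1.5 N plus 6 N per m/s; it stays where it is left.
- tray_a_lip (a point): Weight tray: middle of the top edge of its upright front lip, 54 mm above the counter; moves with the tray. Axes: x = the way the tray slides home (away from the robot, yawed up to 0.25 rad), so it is drawn out along -x; y along the lip; z up. The lip is a steel plate 10 mm thick (5 mm either side of this point in x), 100 mm wide, from 14 to 54 mm above the counter, free in front.
- tray_a_pocket (a point): Weight tray: centre of the pocket floor, 21 mm above the counter, 99 mm behind the lip point; square, 58 mm inside, frame 6 mm high. Axes as the lip's. Between the lip's back face and the frame the flat tray floor (21 mm up) is free for 61 mm, and 78 mm wide between 7 mm high edges; fixed rails 32 mm high stand 40 to 55 mm either side of the centre line.
- tray_b (a joint): Slide of the tray that is empty; starts 45 to 80 mm out. Metres drawn out towards the robot: 0 = fully home (stop), 0.100 = fully out (stop). Rubbing friction about 1.5 N plus 6 N per m/s; it stays where it is left.
- tray_b_lip (a point): Empty tray: middle of the top edge of its upright front lip, 54 mm above the counter; moves with the tray. Axes: x = the way the tray slides home (away from the robot, yawed up to 0.25 rad), so it is drawn out along -x; y along the lip; z up. The lip is a steel plate 10 mm thick (5 mm either side of this point in x), 100 mm wide, from 14 to 54 mm above the counter, free in front.
- tray_b_pocket (a point): Empty tray: centre of the pocket floor, 21 mm above the counter, 99 mm behind the lip point; square, 58 mm inside, frame 6 mm high. Axes as the lip's. Between the lip's back face and the frame the flat tray floor (21 mm up) is free for 61 mm, and 78 mm wide between 7 mm high edges; fixed rails 32 mm high stand 40 to 55 mm either side of the centre line.
- brass_weight: Brass weight, round with a knob on top, 25 mm across and 34 mm high, about 80 g, standing loose in the pocket of its tray, top 55 mm above the counter. Origin at the centre of its underside, z up.
- flask: Bystander: glass conical flask, 62 mm across, 103 mm high, on the counter. Origin at the centre of its underside.
- brown_bottle: Bystander: small brown bottle with black cap, 50 mm across, 92 mm high, on the counter. Origin at the centre of its underside.
- mortar: Bystander: white mortar, 83 mm across, 50 mm high, on the counter. Origin at the centre of its underside.

How it is judged:
By the outcome, as a careful person would: the job done as asked, in the order asked, and still so for the second after the job is handed in, with the robot touching nothing.
It also fails if it takes over 56 s, if anything falls off the work surface, if the arm or the gripper's body presses on something with over 40 N, if the wrist force passes 120 N, or if a joint passes its speed limit or range.

## Working session

There is one attempt and no reset: what is moved stays moved. The work goes in short steps, Python scripts to look and compute and a tool call to move; the robot and the scene stay as the last step left them, time stands still between calls to the robot, and variables do not carry over. Pictures are saved under pics/ and viewed, about 8 in all and at most 12, crops included, and the job is handed in when it is done.

Besides the shell and the picture viewer there is one more tool, called after "Call:" in YAML: its name, and indented under it one key for each argument. send_rows: Moves the arm, as the interface text tells. Its arguments: {"type":"object","properties":{"moves":{"type":"array","items":{"type":"object","properties":{"travel":{"type":"array","items":{"type":"number"}},"delta_rot":{"type":"array","items":{"type":"number"}},"gripper":{"type":"number"}}}},"grip_force":{"type":"number"}},"required":["moves"]}

```bash
mkdir -p pics; python3 - <<'E'
from rig import *
import cv2,numpy as np
print(get_obs())
for n in ("scene","side"):
    f=grab_frame(n); cv2.imwrite(f"pics/{n}0.png",f["img"]); print(n,f["mtx"].round(1).tolist(),f["pose"].round(3).tolist(),[k for k in f])
E
```

```text
{'clock': 0.0, 'joint_positions': array([-1.24249739,  0.41799322, -0.01029332,  1.6142195 ,  0.004697  ,
        1.11071345, -0.0529906 ]), 'qd': array([-0.00050719,  0.00047116, -0.00069454,  0.00133777, -0.00116726,
        0.00076729, -0.00053135]), 'tau': array([ 6.61663016e-04, -8.64466381e+01,  6.78984728e-01, -4.34900594e+01,
        1.91417104e-02,  7.54123670e-03,  3.98947145e-05]), 'eef_pos': array([225.77736502, 582.40962748, 244.62924739]), 'orientation': array([-5.77536048e-01, -3.08790251e+00,  2.04472616e-03]), 'contact_force': array([ 0.75830206,  0.49008929, -0.28574144]), 'moment': array([-0.02333177, -0.01087772, -0.02892993]), 'gripper_width': 85.38572558221827}
scene [[421.7, 0.0, 271.9], [0.0, 421.7, 208.6], [0.0, 0.0, 1.0]] [[0.82, 0.282, -0.498, 59.052], [-0.572, 0.372, -0.731, -682.532], [-0.021, 0.885, 0.466, 589.579], [0.0, 0.0, 0.0, 1.0]] ['img', 'mtx', 'pose']
side [[398.0, 0.0, 276.6], [0.0, 398.0, 213.5], [0.0, 0.0, 1.0]] [[0.991, 0.074, -0.108, 463.845], [-0.13, 0.655, -0.745, -728.105], [0.016, 0.752, 0.659, 797.462], [0.0, 0.0, 0.0, 1.0]] ['img', 'mtx', 'pose']
```

View pics/scene0.png

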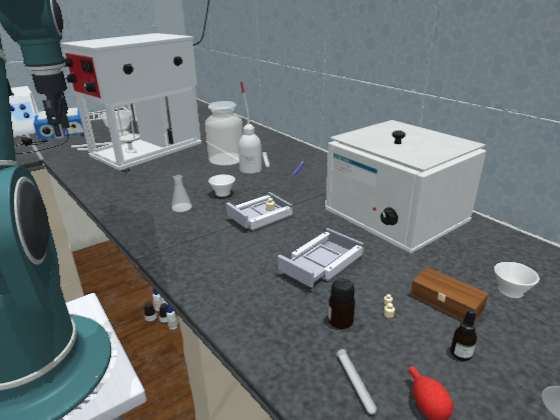

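View pics/side0.png

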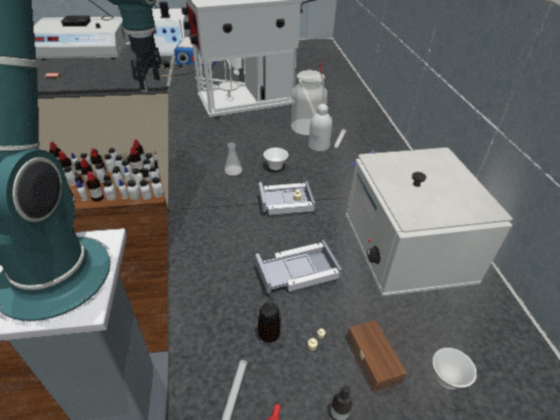

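Both views show the empty tray (scene about (320,258), side about (298,267)) standing out, and the weight tray (scene (260,210), side (287,198)) with the weight. The flask and mortar are beyond it, and the brown bottle is in front of the empty tray. Next I'll enlarge crops of the trays.

```bash
python3 - <<'E'
import cv2,numpy as np
def crop(n,x0,y0,w,h,s):
    a=cv2.imread(f"pics/{n}0.png")[y0:y0+h,x0:x0+w]
    a=cv2.resize(a,None,fx=s,fy=s,interpolation=cv2.INTER_CUBIC)
    for i in range(0,w,10):
        cv2.line(a,(i*s,0),(i*s,6 if (x0+i)%50 else 14),(0,0,255),1)
        if (x0+i)%20==0: cv2.putText(a,str(x0+i),(i*s,22),0,.35,(0,255,255),1)
    for i in range(0,h,10):
        cv2.line(a,(0,i*s),(6,i*s),(0,0,255),1)
        if (y0+i)%20==0: cv2.putText(a,str(y0+i),(8,i*s+4),0,.35,(0,255,255),1)
    return a
cv2.imwrite("pics/c1.png",crop("scene",220,190,150,100,5))
cv2.imwrite("pics/c2.png",crop("side",240,175,110,120,5))
E
```

```text
(no output)
```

View pics/c1.png

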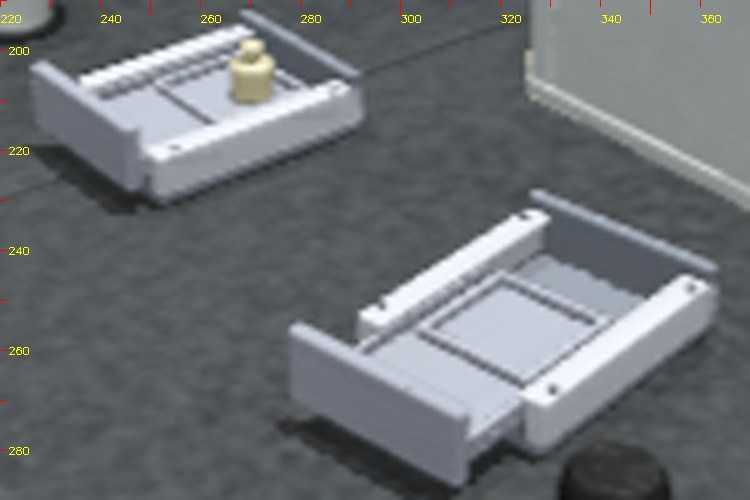

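View pics/c2.png

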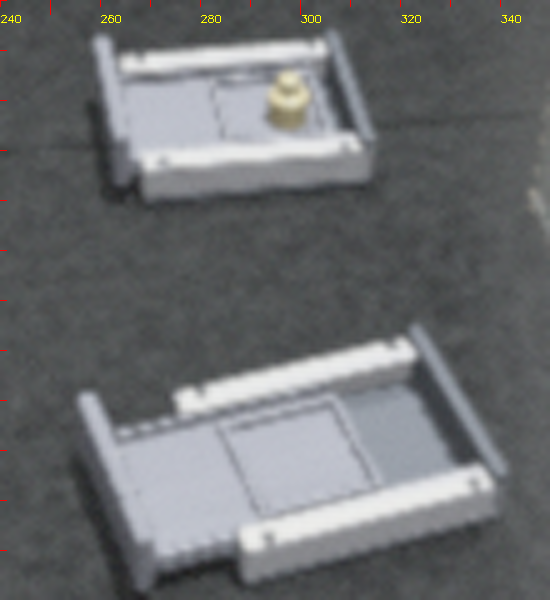

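```bash
cat > h.py <<'E'
import numpy as np
from scipy.optimize import least_squares
CAM={"scene":([421.7,271.9,208.6],[[0.82,0.282,-0.498,59.052],[-0.572,0.372,-0.731,-682.532],[-0.021,0.885,0.466,589.579]]),
"side":([398.0,276.6,213.5],[[0.991,0.074,-0.108,463.845],[-0.13,0.655,-0.745,-728.105],[0.016,0.752,0.659,797.462]])}
def proj(c,P):
    (f,cx,cy),T=CAM[c]; T=np.array(T); p=(np.asarray(P,float)-T[:,3])@T[:,:3]
    return np.stack([cx+f*p[...,0]/-p[...,2],cy-f*p[...,1]/-p[...,2]],-1)
def l2w(q,L):
    x,y,a=q[:3]; L=np.asarray(L,float); c,s=np.cos(a),np.sin(a)
    return np.stack([x+c*L[...,0]-s*L[...,1],y+s*L[...,0]+c*L[...,1],L[...,2]],-1)
E
python3 - <<'E'
from h import *
D={"A":[("scene",-5,50,54,226.6,202.6),("scene",-5,-50,54,247.5,216),("scene",-5,-50,14,248,228),("scene",-5,50,14,227.5,213.5),
("side",0,50,54,260,182.4),("side",0,-50,54,264,203),("side",-5,-50,14,264,212.4)],
"B":[("scene",-5,50,54,278.2,255),("scene",-5,-50,54,313.4,273.6),("scene",-5,-50,14,312.4,287.2),("scene",-5,50,14,278.2,269),
("side",0,50,54,257.4,254),("side",0,-50,54,268.5,283.4),("side",-5,-50,14,269,293)]}
for k,d in D.items():
    def r(q): return np.concatenate([proj(e[0],l2w(q,e[1:4]))-e[4:] for e in d])
    s=least_squares(r,[500,0 if k=="B" else 150,0.],x_scale=[10,10,.1])
    print(k,s.x,np.round(s.fun,1).reshape(-1,2).tolist())
    # rail front corners top etc
    for L in [(99-29,29,27),(99-29,-29,27),(99+29,-29,27),(99+29,29,27)]: print([proj(c,l2w(s.x,L)).round(1).tolist() for c in CAM])
E
```

```text
A [5.57724114e+02 2.14656878e+02 4.68258265e-02] [[-0.0, 0.0], [-0.7, -0.2], [-0.5, 0.8], [0.1, 1.6], [0.5, -0.3], [1.5, -0.7], [-0.2, 0.4]]
[[253.1, 205.9], [283.6, 190.8]]
[[265.0, 213.2], [287.2, 202.5]]
[[281.2, 207.1], [305.8, 200.6]]
[[269.0, 200.1], [301.5, 189.1]]
B [ 5.28489685e+02 -8.35041758e+01  2.00264632e-01] [[-0.1, 0.3], [-0.5, -0.4], [0.1, 1.2], [0.1, 0.8], [0.4, -0.9], [1.6, -0.8], [-1.0, 0.6]]
[[306.4, 254.8], [286.1, 259.7]]
[[326.1, 264.4], [294.1, 276.2]]
[[341.0, 253.8], [315.5, 270.7]]
[[321.5, 244.9], [306.8, 254.6]]
```

Call:
send_rows:
  grip_force: 20
  moves:
    - {"travel": [0,0,0],"delta_rot": [0,0,0.145],"gripper": 1}
    - {"travel": [0,0,0],"delta_rot": [0,0,0.145],"gripper": 1}
    - {"travel": [0,0,0],"delta_rot": [0,0,0.145],"gripper": 1}
    - {"travel": [0,0,0],"delta_rot": [0,0,0.145],"gripper": 1}
    - {"travel": [0,0,0],"delta_rot": [0,0,0.145],"gripper": 1}
    - {"travel": [0,0,0],"delta_rot": [0,0,0.145],"gripper": 1}
    - {"travel": [0,0,0],"delta_rot": [0,0,0.145],"gripper": 1}

```text
clock: 0.8
eef_pos: [225.6, 581.0, 242.1]
orientation: [2.042, 2.385, -0.009]
contact_force: [-0.0, 0.3, -0.4]
gripper_width: -0.0
```

```bash
cat >> h.py <<'E'
TR={"A":[557.7,214.7,0.047],"B":[528.5,-83.5,0.200]}
from scipy.spatial.transform import Rotation as Ro
def go(P,az):
    "tool-frame travel (mm) and tool z turn to world point P with tool y at azimuth az, tool down"
    from rig import get_obs
    o=get_obs(); R=Ro.from_rotvec(o["orientation"])
    x=np.array([np.sin(az),-np.cos(az),0]);y=np.array([np.cos(az),np.sin(az),0]);z=np.array([0,0,-1.])
    G=Ro.from_matrix(np.stack([x,y,z],1))
    print("t",round(o["clock"],2),"pos",o["eef_pos"].round(1),"az",np.arctan2(*R.as_matrix()[1::-1,1]).round(3),"F",o["contact_force"].round(1),"w",round(o["gripper_width"],1))
    print("travel",R.inv().apply(np.array(P)-o["eef_pos"]).round(1),"rot",(R.inv()*G).as_rotvec().round(3))
E
python3 -c "
from h import *
go(l2w(TR['B'],[-50,0,240]),.2)"
```

```text
Traceback (most recent call last):
  File "h.py", line 18, in go
    G=Ro.from_matrix(np.stack([x,y,z],1))
  File "scipy/spatial/transform/_rotation.pyx", line 1143, in scipy.spatial.transform._rotation.Rotation.from_matrix
ValueError: Non-positive determinant (left-handed or null coordinate frame) in rotation matrix 0: [[ 0.19866933  0.98006658  0.        ]
 [-0.98006658  0.19866933  0.        ]
 [ 0.          0.         -1.        ]].
```

```bash
sed -i 's/x=np.array(\[np.sin(az),-np.cos(az),0\])/x=np.array([-np.sin(az),np.cos(az),0])/' h.py
python3 -c "
from h import *
go(l2w(TR['B'],[-50,0,240]),.2)"
```

```text
t 0.8 pos [225.6 581.  242.1] az 0.155 F [-0.   0.3 -0.4] w -0.0
travel [-705.5  147.     5.4] rot [-0.003  0.005 -0.045]
```

Call:
send_rows:
  moves:
    - {"travel": [-0.044,0.009,0],"delta_rot": [0,0,-0.005],"gripper": 1}
    - {"travel": [-0.044,0.009,0],"delta_rot": [0,0,-0.005],"gripper": 1}
    - {"travel": [-0.044,0.009,0],"delta_rot": [0,0,-0.005],"gripper": 1}
    - {"travel": [-0.044,0.009,0],"delta_rot": [0,0,-0.005],"gripper": 1}
    - {"travel": [-0.044,0.009,0],"delta_rot": [0,0,-0.005],"gripper": 1}
    - {"travel": [-0.044,0.009,0],"delta_rot": [0,0,-0.005],"gripper": 1}
    - {"travel": [-0.044,0.009,0],"delta_rot": [0,0,-0.005],"gripper": 1}
    - {"travel": [-0.044,0.009,0],"delta_rot": [0,0,-0.005],"gripper": 1}
    - {"travel": [-0.044,0.009,0],"delta_rot": [0,0,-0.005],"gripper": 1}
    - {"travel": [-0.044,0.009,0],"delta_rot": [0,0,0],"gripper": 1}

```text
clock: 1.8
eef_pos: [390.3, 151.1, 241.3]
orientation: [1.984, 2.435, -0.014]
contact_force: [0.4, 1.2, 1.1]
gripper_width: 0.1
```

```bash
python3 -c "
from h import *
go(l2w(TR['B'],[-50,0,240]),.2)"
```

```text
t 1.8 pos [390.3 151.1 241.3] az 0.203 F [0.4 1.2 1.1] w 0.1
travel [-257.5   38.1    2.6] rot [-0.006  0.006  0.003]
```

Call:
send_rows:
  moves:
    - {"travel": [-0.043,0.006,0],"delta_rot": [0,0,0],"gripper": 1}
    - {"travel": [-0.043,0.006,0],"delta_rot": [0,0,0],"gripper": 1}
    - {"travel": [-0.043,0.006,0],"delta_rot": [0,0,0],"gripper": 1}
    - {"travel": [-0.043,0.006,0],"delta_rot": [0,0,0],"gripper": 1}
    - {"travel": [-0.043,0.006,0],"delta_rot": [0,0,0],"gripper": 1}
    - {"travel": [-0.043,0.006,0],"delta_rot": [0,0,0],"gripper": 1}
    - {"travel": [0,0,0],"delta_rot": [0,0,0],"gripper": 1}

```text
clock: 2.5
eef_pos: [479.2, -110.3, 243.1]
orientation: [1.989, 2.429, -0.012]
contact_force: [0.3, 1.2, 0.0]
gripper_width: -0.2
```

```bash
cat >> h.py <<'E'
def setw(f):
    CAM["wrist"]=([f["mtx"][0,0],f["mtx"][0,2],f["mtx"][1,2]],f["pose"][:3])
E
python3 -c "
from h import *
from rig import *
import cv2,pickle
go(l2w(TR['B'],[-50,0,240]),.2)
f=grab_frame('wrist');pickle.dump(f,open('w1.pkl','wb'));setw(f);im=f['img'].copy()
for L in [(-5,50,54),(-5,-50,54),(5,50,54),(5,-50,54),(70,29,27),(70,-29,27),(-5,0,54)]:
    p=proj('wrist',l2w(TR['B'],L));print(L,p.round(1));cv2.circle(im,tuple(int(v) for v in p),3,(0,0,255),1)
cv2.imwrite('pics/w1.png',im)
"
```

```text
t 2.5 pos [ 479.2 -110.3  243.1] az 0.198 F [0.3 1.2 0. ] w -0.2
travel [16.5  3.6  3. ] rot [-0.004  0.006 -0.001]
(-5, 50, 54) [323.9 123.7]
(-5, -50, 54) [319.9 218.3]
(5, 50, 54) [333.9 123.7]
(5, -50, 54) [329.  218.3]
(70, 29, 27) [387.2 142.9]
(70, -29, 27) [382.1 193.9]
(-5, 0, 54) [321.8 173.1]
```

View pics/w1.png

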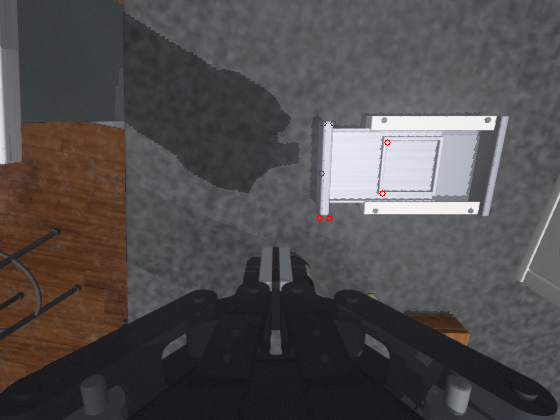

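The wrist view confirms the fit of the empty tray: its lip runs from (326,121) to (324,215), within about 2 px of the prediction. Now going down in front of it.

Call:
send_rows:
  moves:
    - {"travel": [0.018,0,0.0],"delta_rot": [0,0,0],"gripper": 1}
    - {"travel": [0,0,0.04],"delta_rot": [0,0,0],"gripper": 1}
    - {"travel": [0,0,0.04],"delta_rot": [0,0,0],"gripper": 1}
    - {"travel": [0,0,0.04],"delta_rot": [0,0,0],"gripper": 1}
    - {"travel": [0,0,0.04],"delta_rot": [0,0,0],"gripper": 1}
    - {"travel": [0,0,0.04],"delta_rot": [0,0,0],"gripper": 1}
    - {"travel": [0,0,0],"delta_rot": [0,0,0],"gripper": 1}

```text
clock: 3.25
eef_pos: [473.9, -84.1, 36.3]
orientation: [-1.98, -2.438, 0.006]
contact_force: [-0.0, -0.7, 1.4]
gripper_width: 0.1
```

```bash
python3 -c "
from h import *
go(l2w(TR['B'],[-20,1,48]),.2)
import pickle
"
```

```text
t 3.25 pos [473.9 -84.1  36.3] az 0.206 F [-0.  -0.7  1.4] w 0.1
travel [ -9.5  33.5 -11.8] rot [-0.003  0.002  0.006]
```

Call:
send_rows:
  moves:
    - {"travel": [-0.008,0.01,-0.01],"delta_rot": [0,0,0],"gripper": 1}
    - {"travel": [0,0.01,0],"delta_rot": [0,0,0],"gripper": 1}
    - {"travel": [0,0.01,0],"delta_rot": [0,0,0],"gripper": 1}
    - {"travel": [0,0.01,0],"delta_rot": [0,0,0],"gripper": 1}
    - {"travel": [0,0.01,0],"delta_rot": [0,0,0],"gripper": 1}

```text
clock: 3.75
eef_pos: [526.9, -78.5, 50.7]
orientation: [-1.978, -2.439, 0.004]
contact_force: [-1.7, -1.1, -1.4]
gripper_width: 0.1
```

```bash
python3 -c "
from h import *
go(l2w(TR['B'],[-20,0,48]),.2)
"
```

```text
t 3.75 pos [526.9 -78.5  50.7] az 0.208 F [-1.7 -1.1 -1.4] w 0.1
travel [ -5.  -19.5   2.8] rot [-0.003  0.001  0.008]
```

Call:
send_rows:
  moves:
    - {"travel": [-0.003,0.008,0],"delta_rot": [0,0,0],"gripper": 1}
    - {"travel": [0,0.008,0],"delta_rot": [0,0,0],"gripper": 1}
    - {"travel": [0,0.006,0],"delta_rot": [0,0,0],"gripper": 1}

```text
clock: 4.05
eef_pos: [551.5, -75.9, 50.9]
orientation: [-1.976, -2.44, 0.003]
contact_force: [-2.0, 1.0, 1.6]
gripper_width: -0.4
```

Call:
send_rows:
  moves:
    - {"travel": [0,0.005,0],"delta_rot": [0,0,0],"gripper": 1}
    - {"travel": [0,0.005,0],"delta_rot": [0,0,0],"gripper": 1}

```text
clock: 4.25
eef_pos: [555.0, -75.5, 49.7]
orientation: [-1.972, -2.428, 0.017]
contact_force: [-53.5, -5.9, 43.4]
gripper_width: -0.1
```

Call:
send_rows:
  moves:
    - {"travel": [0,0.005,0],"delta_rot": [0,0,0],"gripper": 1}
    - {"travel": [0,0.004,0],"delta_rot": [0,0,0],"gripper": 1}

```text
clock: 4.45
eef_pos: [554.5, -76.2, 48.3]
orientation: [-1.967, -2.411, 0.034]
contact_force: [-28.3, -1.1, 23.7]
gripper_width: 0.1
```

Call:
send_rows:
  moves:
    - {"travel": [0,-0.01,0],"delta_rot": [0,0,0],"gripper": 1}
    - {"travel": [0,-0.03,0],"delta_rot": [0,0,0],"gripper": 1}
    - {"travel": [0,-0.03,-0.02],"delta_rot": [0,0,0],"gripper": 1}
    - {"travel": [0,-0.02,-0.05],"delta_rot": [0,0,0],"gripper": 1}
    - {"travel": [0,0,-0.05],"delta_rot": [0,0,0],"gripper": 1}
    - {"travel": [0,0,-0.05],"delta_rot": [0,0,0],"gripper": 1}
    - {"travel": [0,0,0],"delta_rot": [0,0,0],"gripper": 1}

```text
clock: 5.15
eef_pos: [470.0, -96.4, 222.4]
orientation: [-1.97, -2.406, 0.036]
contact_force: [1.3, -0.2, -1.8]
gripper_width: 0.1
```

```bash
python3 -c "
from h import *
from rig import *
import cv2,pickle
go(l2w(TR['A'],[40,0,200]),.047)
f=grab_frame('wrist');setw(f);a=f['img'].copy()
g=grab_frame('side')['img']
q=[*l2w(TR['B'],[46,1,0])[:2],.2]
for L in [(-5,50,54),(-5,-50,54),(70,29,27),(70,-29,27)]:
    p=proj('wrist',l2w(q,L));print(p.round(1));cv2.circle(a,tuple(int(v) for v in p),3,(0,0,255),1)
b=cv2.resize(g[170:300,235:360],None,fx=3.2,fy=3.2,interpolation=2)
o=np.zeros((420,800,3),np.uint8);o[:,:400]=a[:,160:560];o[:416,400:800]=b
cv2.imwrite('pics/w2.png',o)
"
```

```text
t 5.15 pos [470.  -96.4 222.4] az 0.199 F [ 1.3 -0.2 -1.8] w 0.1
travel [281.4 187.7  18. ] rot [-0.039 -0.007  0.152]
[388.2 143.1]
[378.7 241.9]
[451.  162.2]
[442.8 215.6]
```

View pics/w2.png

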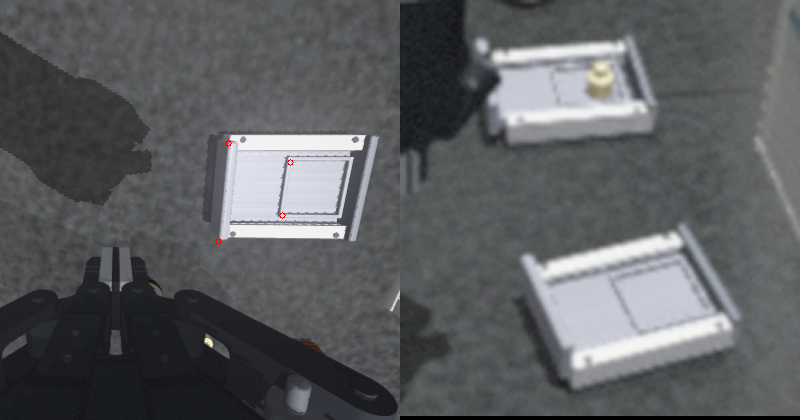

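Side view and wrist view: the empty tray's lip now sits against its rails. I'll check for any remaining gap by back-projecting the rail fronts, and get a better fix on tray A.

```bash
python3 -c "
from h import *
import pickle
def bp(c,u,v,z):
    (f,cx,cy),T=CAM[c];T=np.array(T);d=T[:,:3]@np.array([(u-cx)/f,-(v-cy)/f,-1]);return T[:,3]+d*(z-T[2,3])/d[2]
def loc(q,P):
    d=P[:2]-np.array(q[:2]);c,s=np.cos(q[2]),np.sin(q[2]);return np.array([c*d[0]+s*d[1],-s*d[0]+c*d[1]]).round(1)
setw(pickle.load(open('w1.pkl','rb')))
q=TR['B']
for n,u,v in [('wrist',372,116),('wrist',372,130),('wrist',364.5,214),('wrist',364.5,202),('scene',324.4,270),('scene',291.5,252)]: print('B rail front',n,loc(q,bp(n,u,v,32)))
for n,u,v in [('wrist',497,116),('wrist',480,213)]: print('B rail back',loc(q,bp(n,u,v,32)))
q=TR['A']
for n,u,v in [('scene',249,220.5),('side',268.5,207),('side',268,208)]: print('A rail front',n,loc(q,bp(n,u,v,32)))
"
```

```text
B rail front wrist [49.1 57.5]
B rail front wrist [50.4 43. ]
B rail front wrist [ 50.1 -51.9]
B rail front wrist [ 48.9 -37.4]
B rail front scene [ 44.5 -43.6]
B rail front scene [49.7 57.8]
B rail back [181.9  57.3]
B rail back [184.3 -50.7]
A rail front scene [  6.5 -42.1]
A rail front side [  9.3 -46.2]
A rail front side [  7.1 -50.5]
```

The rail fronts were about 45 mm behind the lip's back face and the tray moved about 46 mm into a hard stop, so tray B is home. Next, tray A.

Call:
send_rows:
  moves:
    - {"travel": [0,0,0],"delta_rot": [-0.039,-0.007,0.14],"gripper": 1}
    - {"travel": [0.045,0.022,0],"delta_rot": [0,0,0],"gripper": 1}
    - {"travel": [0.045,0.022,0],"delta_rot": [0,0,0],"gripper": 1}
    - {"travel": [0.045,0.022,0],"delta_rot": [0,0,0],"gripper": 1}
    - {"travel": [0.045,0.022,0],"delta_rot": [0,0,0],"gripper": 1}
    - {"travel": [0.045,0.022,0],"delta_rot": [0,0,0],"gripper": 1}
    - {"travel": [0.02,0,0],"delta_rot": [0,0,0],"gripper": 1}
    - {"travel": [0,0,0],"delta_rot": [0,0,0],"gripper": 1}

```text
clock: 6.05
eef_pos: [563.2, 160.1, 205.7]
orientation: [-2.159, -2.269, 0.021]
contact_force: [0.0, 0.2, -0.4]
gripper_width: 0.1
```

```bash
python3 -c "
from h import *
from rig import *
import cv2,pickle
go(l2w(TR['A'],[34,0,200]),.047)
f=grab_frame('wrist');pickle.dump(f,open('w3.pkl','wb'));setw(f);a=f['img'].copy()
for L in [(-5,50,54),(-5,-50,54),(5,50,54),(5,-50,54),(70,29,27),(70,-29,27),(34,0,40)]:
    p=proj('wrist',l2w(TR['A'],L));print(L,p.round(1));cv2.circle(a,tuple(int(v) for v in p),3,(0,0,255),1)
cv2.imwrite('pics/w3.png',a)
"
```

```text
t 6.05 pos [563.2 160.1 205.7] az 0.049 F [ 0.   0.2 -0.4] w 0.1
travel [54.7 31.3  5.1] rot [-0.016  0.002  0.002]
(-5, 50, 54) [268.7  78.8]
(-5, -50, 54) [269. 193.]
(5, 50, 54) [280.4  78.8]
(5, -50, 54) [279.6 193.1]
(70, 29, 27) [348.4 106.3]
(70, -29, 27) [344.4 167. ]
(34, 0, 40) [310.8 138.1]
```

View pics/w3.png

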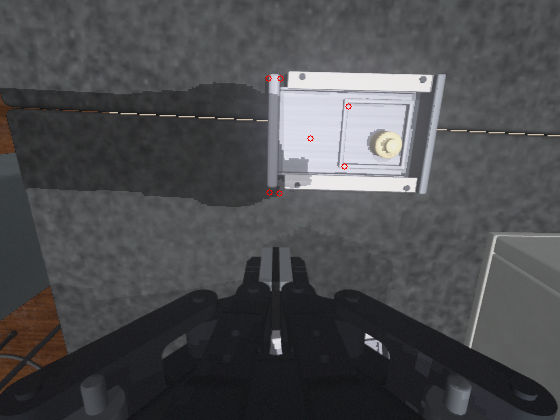

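Call:
send_rows:
  moves:
    - {"travel": [0.027,0.013,0],"delta_rot": [-0.016,0,0],"gripper": 1}
    - {"travel": [0.02,0.01,0],"delta_rot": [0,0,0],"gripper": 1}
    - {"travel": [0,0,0.02],"delta_rot": [0,0,0],"gripper": 1}
    - {"travel": [0,0,0.02],"delta_rot": [0,0,0],"gripper": 1}
    - {"travel": [0,0,0.02],"delta_rot": [0,0,0],"gripper": 1}
    - {"travel": [0,0,0],"delta_rot": [0,0,0],"gripper": 1}

```text
clock: 6.7
eef_pos: [583.6, 199.1, 138.3]
orientation: [2.177, 2.263, -0.014]
contact_force: [-0.8, -0.0, -0.2]
gripper_width: -0.2
```

```bash
python3 -c "
from h import *
go(l2w(TR['A'],[30,3,52]),.047)"
```

```text
t 6.7 pos [583.6 199.1 138.3] az 0.039 F [-0.8 -0.  -0.2] w -0.2
travel [20.5  5.2 86.1] rot [-0.005  0.007 -0.008]
```

Call:
send_rows:
  moves:
    - {"travel": [0.018,0.005,0],"delta_rot": [0,0,-0.008],"gripper": 1}
    - {"travel": [0,0,0.02],"delta_rot": [0,0,0],"gripper": 1}
    - {"travel": [0,0,0.02],"delta_rot": [0,0,0],"gripper": 1}
    - {"travel": [0,0,0],"delta_rot": [0,0,0],"gripper": 1}

```text
clock: 7.1
eef_pos: [589.5, 215.9, 99.3]
orientation: [2.17, 2.268, -0.012]
contact_force: [-0.4, -0.9, -0.1]
gripper_width: 0.1
```

```bash
python3 -c "
from h import *
go(l2w(TR['A'],[30,3,52]),.047)"
```

```text
t 7.1 pos [589.5 215.9  99.3] az 0.044 F [-0.4 -0.9 -0.1] w 0.1
travel [ 3.6 -1.7 47.3] rot [-0.004  0.007 -0.003]
```

Call:
send_rows:
  moves:
    - {"travel": [0.002,-0.002,0.018],"delta_rot": [0,0,0],"gripper": 1}
    - {"travel": [0,0,0.018],"delta_rot": [0,0,0],"gripper": 1}
    - {"travel": [0,0,0.005],"delta_rot": [0,0,0],"gripper": 1}
    - {"travel": [0,0,0],"delta_rot": [0,0,0],"gripper": 1}

```text
clock: 7.5
eef_pos: [589.7, 217.7, 60.7]
orientation: [2.17, 2.266, -0.006]
contact_force: [0.0, -0.6, 0.0]
gripper_width: -0.2
```

```bash
python3 -c "
from h import *
from rig import *
import cv2
go(l2w(TR['A'],[30,3,48]),.047)
a=grab_frame('side')['img'][150:250,200:340];b=grab_frame('scene')['img'][150:250,180:320]
z=lambda x:cv2.resize(x,(400,286),interpolation=2)
cv2.imwrite('pics/w4.png',np.hstack([z(a),z(b)]))"
```

```text
t 7.5 pos [589.7 217.7  60.7] az 0.043 F [ 0.  -0.6  0. ] w -0.2
travel [ 1.5 -2.1 12.7] rot [-0.     0.006 -0.004]
```

View pics/w4.png

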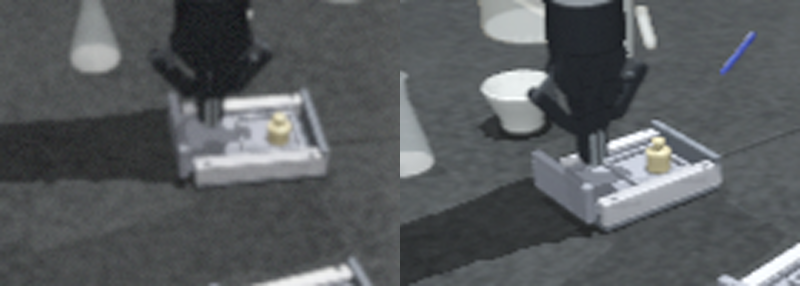

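The fingers stand between the lip and the pocket frame, clear of the weight. Lowering, then drawing out gently.

Call:
send_rows:
  moves:
    - {"travel": [0,0,0.009],"delta_rot": [0,0,0],"gripper": 1}
    - {"travel": [0,0,0.002],"delta_rot": [0,0,0],"gripper": 1}
    - {"travel": [0,-0.003,0],"delta_rot": [0,0,0],"gripper": 1}
    - {"travel": [0,-0.004,0],"delta_rot": [0,0,0],"gripper": 1}
    - {"travel": [0,-0.004,0],"delta_rot": [0,0,0],"gripper": 1}
    - {"travel": [0,-0.004,0],"delta_rot": [0,0,0],"gripper": 1}
    - {"travel": [0,-0.004,0],"delta_rot": [0,0,0],"gripper": 1}

```text
clock: 8.3
eef_pos: [570.6, 217.0, 51.4]
orientation: [2.169, 2.265, -0.001]
contact_force: [2.5, -0.0, -1.0]
gripper_width: 0.3
```

```bash
python3 -c "
from h import *
go(l2w(TR['A'],[-80,3,46]),.047)"
```

```text
t 8.3 pos [570.6 217.   51.4] az 0.043 F [ 2.5 -0.  -1. ] w 0.3
travel [  0.9 -93.    5.1] rot [ 0.003  0.004 -0.004]
```

Call:
send_rows:
  moves:
    - {"travel": [0,-0.005,0.001],"delta_rot": [0,0,0],"gripper": 1}
    - {"travel": [0,-0.006,0.001],"delta_rot": [0,0,0],"gripper": 1}
    - {"travel": [0,-0.006,0],"delta_rot": [0,0,0],"gripper": 1}
    - {"travel": [0,-0.006,0],"delta_rot": [0,0,0],"gripper": 1}
    - {"travel": [0,-0.006,0],"delta_rot": [0,0,0],"gripper": 1}
    - {"travel": [0,-0.006,0],"delta_rot": [0,0,0],"gripper": 1}
    - {"travel": [0,-0.006,0],"delta_rot": [0,0,0],"gripper": 1}
    - {"travel": [0,-0.005,0],"delta_rot": [0,0,0],"gripper": 1}

```text
clock: 9.1
eef_pos: [521.2, 215.6, 49.7]
orientation: [2.168, 2.265, 0.003]
contact_force: [1.2, 1.2, 1.1]
gripper_width: -0.1
```

```bash
python3 -c "
from h import *
go(l2w(TR['A'],[-80,3,46]),.047)"
```

```text
t 9.1 pos [521.2 215.6  49.7] az 0.044 F [1.2 1.2 1.1] w -0.1
travel [  0.2 -43.6   3.5] rot [ 0.005  0.003 -0.003]
```

Call:
send_rows:
  moves:
    - {"travel": [0,-0.005,0],"delta_rot": [0,0,0],"gripper": 1}
    - {"travel": [0,-0.005,0],"delta_rot": [0,0,0],"gripper": 1}
    - {"travel": [0,-0.005,0],"delta_rot": [0,0,0],"gripper": 1}
    - {"travel": [0,-0.004,0],"delta_rot": [0,0,0],"gripper": 1}
    - {"travel": [0,-0.003,0],"delta_rot": [0,0,0],"gripper": 1}

```text
clock: 9.6
eef_pos: [497.0, 214.7, 49.6]
orientation: [2.168, 2.265, 0.003]
contact_force: [3.2, 1.1, 0.7]
gripper_width: -0.1
```

Call:
send_rows:
  moves:
    - {"travel": [0,-0.003,0],"delta_rot": [0,0,0],"gripper": 1}
    - {"travel": [0,-0.003,0],"delta_rot": [0,0,0],"gripper": 1}
    - {"travel": [0,-0.003,0],"delta_rot": [0,0,0],"gripper": 1}

```text
clock: 9.9
eef_pos: [487.4, 214.3, 49.6]
orientation: [2.168, 2.265, 0.003]
contact_force: [1.4, 0.9, 0.0]
gripper_width: -0.1
```

Call:
send_rows:
  moves:
    - {"travel": [0,-0.003,0],"delta_rot": [0,0,0],"gripper": 1}
    - {"travel": [0,-0.003,0],"delta_rot": [0,0,0],"gripper": 1}

```text
clock: 10.1
eef_pos: [482.7, 214.1, 50.0]
orientation: [2.167, 2.263, 0.008]
contact_force: [24.8, 2.5, -15.9]
gripper_width: 0.4
```

Call:
send_rows:
  moves:
    - {"travel": [0,-0.003,0],"delta_rot": [0,0,0],"gripper": 1}

```text
clock: 10.2
eef_pos: [482.7, 213.9, 50.6]
orientation: [2.165, 2.259, 0.016]
contact_force: [27.8, 1.3, -16.1]
gripper_width: 0.1
```

Call:
send_rows:
  moves:
    - {"travel": [0,0.006,0],"delta_rot": [0,0,0],"gripper": 1}
    - {"travel": [0,0.004,0],"delta_rot": [0,0,0],"gripper": 1}
    - {"travel": [0,0,0],"delta_rot": [0,0,0],"gripper": 1}

```text
clock: 10.5
eef_pos: [492.8, 213.9, 50.6]
orientation: [2.165, 2.258, 0.015]
contact_force: [-0.6, -0.0, -0.8]
gripper_width: 0.1
```

Clear of the lip; lifting straight up.

Call:
send_rows:
  moves:
    - {"travel": [0,0,-0.01],"delta_rot": [0,0,0],"gripper": 1}
    - {"travel": [0,0,-0.02],"delta_rot": [0,0,0],"gripper": 1}
    - {"travel": [0,0,-0.03],"delta_rot": [0,0,0],"gripper": 1}
    - {"travel": [0,0,-0.04],"delta_rot": [0,0,0],"gripper": 1}
    - {"travel": [0,0,-0.04],"delta_rot": [0,0,0],"gripper": 1}
    - {"travel": [0,0,-0.02],"delta_rot": [0,0,0],"gripper": 1}
    - {"travel": [0,0,0],"delta_rot": [0,0,0],"gripper": 1}

```text
clock: 11.2
eef_pos: [487.2, 212.3, 218.7]
orientation: [2.169, 2.258, 0.006]
contact_force: [0.3, 0.9, -0.3]
gripper_width: -0.1
```

```bash
python3 -c "
from h import *
from rig import *
import cv2
go(l2w(TR['A'],[-80,3,46]),.047)
a=grab_frame('side')['img'][130:340,200:350];b=grab_frame('scene')['img'][150:325,170:370]
q=[*l2w(TR['A'],[-94,3,0])[:2],.047]
print([(c,proj(c,l2w(q,L)).round(1).tolist()) for c in('side','scene') for L in [(-5,50,54),(-5,-50,54)]])
cv2.imwrite('pics/w5.png',np.hstack([cv2.resize(a,(375,525),interpolation=2),cv2.resize(b,(425,525),interpolation=2)]))"
```

```text
t 11.2 pos [487.2 212.3 218.7] az 0.04 F [ 0.3  0.9 -0.3] w -0.1
travel [  2.9 -11.2 172.6] rot [ 0.01   0.005 -0.007]
[('side', [228.5, 184.5]), ('side', [231.6, 205.1]), ('scene', [196.4, 212.4]), ('scene', [215.5, 226.8])]
```

View pics/w5.png

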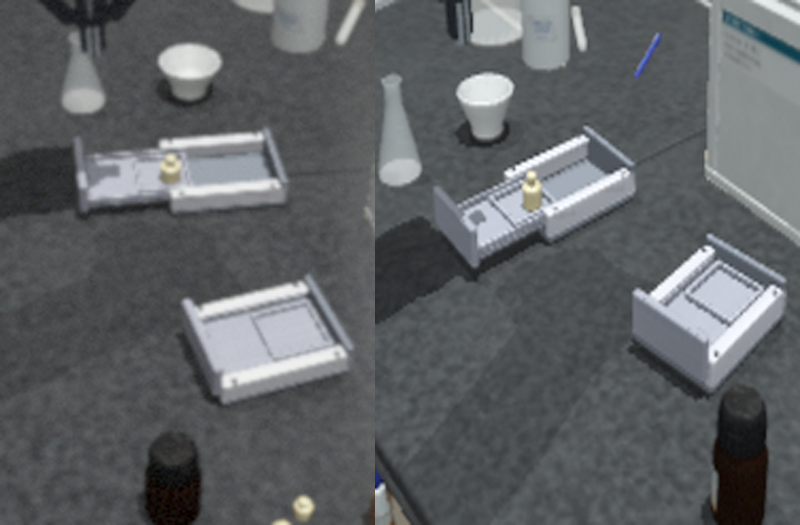

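```bash
python3 -c "
from rig import *
print(close_job())"
```

```text
the job is handed in; nothing more can be done
None
```

Both trays were moved in the order asked, using the shut fingertips only, and I handed the job in at about 11 s of the 56 s allowed.

- **Empty tray:** I pushed it about 46 mm until it met a hard stop. The force peaked at about 53 N, and pressing again moved it no further. Before the push, the pictures showed about 45 mm between the lip and the rail fronts, so it should be fully home.
- **Weight tray:** I lowered the fingertips behind its lip and drew it out about 94 mm to its stop, where the force was about 28 N with no more movement. I then backed off 10 mm and lifted clear.
- **Last checks:** The final side and scene pictures show the empty tray in, the weight tray out and the brass weight standing in its pocket. The flask, mortar and brown bottle look undisturbed. The wrist force read about zero, with the gripper about 170 mm above where it hooked the tray.
- **Small disagreement:** My camera estimates of the lip-to-rail distance with each tray home differ by about 2–3 mm, which is about the camera accuracy. I relied on the hard stops and did not push the empty tray a second time to confirm.

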